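# Load the round blank into its die and swing the hold-down over it

### The job

Slide the loose round blank across the deck of the loading bed until it drops flat into the round die cavity; do not lift it off the bed, and keep your push under 20 N so that the soft blank is not marked. Then swing the hold-down arm by its upright handle until its pad stands over the seated blank. Leave the square blank, the wrench and the jar alone.

Things in the scene. Friction and masses are not known exactly. Their poses are not given: they have to be found in the camera images.
- bed: fixed grey loading bed, 340 mm (its x, away from the robot) by 370 mm (its y), flat deck 40 mm above the table. Origin on the table under its middle. The blank starts on the bare near deck (x -170 to -35 mm); behind it two steel die inserts, flush with the deck, are centred at x = +40, y = +100 and -100 mm; which is left and which right varies.
- blank: plain aluminium round blank (disc), 88 mm diameter, 8 mm thick, about 0.14 kg, loose on the near part of the deck. Too wide for the gripper. Origin at the centre of its underside, z up.
- die_round: fixed steel insert, 150 x 150 mm, top flush with the deck, with a round cavity 94 mm wide, 6 mm deep, black floor. Axes as the bed's; origin at its underside's centre, 12 mm above the table. Two dowels (10 mm diameter, 12 mm above the deck) at x +38.7, y +-32.5 mm from the cavity's centre: a blank pushed in +x against both is centred within about 2 mm and drops in.
- round_seat (a point): centre of the floor of the round cavity, 34 mm above the table, 6 mm below the deck. A seated blank has its origin here (within the 3 mm play) and stands 2 mm proud of the deck.
- die_square: the other fixed insert, same size, with a square cavity 78 mm wide, 6 mm deep, black floor, and two dowels at its far edge (x +42.5, y +-25 mm from its middle, 12 mm above the deck). Not used now: the round blank cannot enter it. Origin as for die_round.
- hold_down (a joint): turn of the hold-down arm, rad, counter-clockwise from above positive, -0.84 to 0.84, stays where left. At 0 it points to the bed's -x between the dies; at +0.84 its pad is over the insert on the bed's -y side, at -0.84 over the one on the +y side (end stops). Starts between -0.2 and 0.2. Flat arm 24 mm wide, 16 to 26 mm above the deck, over the dowels.
- pivot (a point): on the arm's pivot axis, 5 mm above the deck, at x = +130 mm, y = 0 of the bed.
- pad (a point): centre of the underside of the arm's round pad (36 mm diameter), 134.5 mm from the pivot axis, 5 mm above the deck: clears a seated blank by 3 mm, but strikes one that is not seated.
- handle (a point): middle of the arm's upright black handle, 16 mm diameter, straight above the pad; the handle reaches from 26 to 62 mm above the deck, this point is 46 mm above the deck.
- square_blank: bystander: plain aluminium square plate 74 x 74 x 8 mm lying loose on the table beside the bed. Origin at the centre of its underside.
- wrench: bystander: loose steel wrench lying on the table.
- jar: bystander: loose amber jar, 64 mm diameter, 75 mm tall, on the table.

How it is judged:
On the way, in this order (a step that is already met when the one before it is completed fails the run):
1. the round blank lies flat on the floor of the round cavity: within 4 mm of its centre, within 2.5 mm of its floor and tilted less than 0.04 rad (horizontal distance between blank and round_seat below 0.004 m and z of blank in the frame of round_seat below 0.0025 m and angle between blank's own z axis and vertical below 0.04 rad), for 0.2 s.
2. the hold-down arm's pad is over the blank, its centre within 10 mm of the round cavity's centre (horizontal distance between pad and round_seat below 0.01 m), for 0.2 s.
At the end, for the whole second after the job is handed in: The round blank lies still and flat in the round cavity (within 4 mm of its centre, underside within 2.5 mm of the cavity floor, tilted less than 0.04 rad), and the hold-down pad's centre stands within 10 mm (seen from above) of the cavity's centre (all of step 1 and linear speed of blank below 0.02 m/s and horizontal distance between pad and round_seat below 0.01 m); the robot touches nothing.
It fails at once if the robot presses or pushes the blank with more than 20 N (contact force between any of the fingers, the arm and blank above 20 N).
It fails at once if the blank is lifted off the bed (its underside's centre more than 20 mm above the deck) (z of blank in the frame of round_seat above 0.026 m).
It fails at once if the square blank, the wrench or the jar is moved by more than 20 mm (distance of any of square_blank, wrench, jar from where it was at the start of the episode above 0.02 m).
It also fails if it takes over 69 s, if anything falls off the work surface, if the arm or the gripper's body presses on something with over 40 N, if the wrist force passes 120 N, or if a joint passes its speed limit or range.

### The arm

A 6-joint arm with a two-finger parallel gripper is mounted at the origin on the work surface. World frame = base frame: x ahead of the robot, y to its left, z up, the work surface at z = 0. Lengths are in m, angles in rad, forces in N, time in s.
With the tool pointing down it reaches from about 0.375 to 0.9 m from the base axis. Payload 3.1 kg.
Tool frame: the origin (TCP) lies between the finger pads; the fingertips stand 22 mm ahead of it and the grasp point (between the pads) lies 3 mm ahead of it; z points along the fingers, y is the line along which they close (so a half turn about z gives the same grasp; the last joint's range is limited). The gripper opens to 87 mm and grips with 3 to 60 N. Pads are 19 mm wide; open, the fingers measure 117 mm over their backs; the gripper's body (75 mm by 190 mm) begins 51 mm behind the grasp point.
Start: joints at [0.993, 0.527, 1.433, -0, 1.181, -0.178], TCP at [0.243, 0.576, 0.245] pointing down, gripper open.
Joint ranges: [-3.08, 3.08], [-0.75, 2.2], [0.22, 2.44], [-1.43, 4.57], [0, 2.65], [-2.85, 2.85]. Speed limits (rad/s): [2.79, 2.79, 3.14, 3.14, 3.14, 3.14].

### API

Orientations are given as a unit quaternion [x, y, z, w].
In Python, from rig import robot gives the robot as it stands.
- The arm moves only by the tool move_arm, never from a script. Its argument "series" is text: rows parted by semicolons, each of 6 numbers parted by spaces: the shift along the tool's x, y, z in mm, then the turn, a rotation vector about the tool's x, y, z in degrees. In form: dx dy dz ax ay az; .... A call has 1 to 8 rows; each row is the pose to reach, as a shift and turn from the pose commanded when the call began, along the tool's axes at that moment; what a row does not reach only later rows make up. A row lasts 1/12 s, in which the tool goes at most 41.7 mm and 7.16 degrees, less where a joint would pass 70% of its speed; a pose out of reach is approached as far as the arm can. A call with a gripper value outside its range is refused whole. "jaw" is the opening, from 0 (shut) to 1 (fully open), set as the call begins (left out, the last holds). The fingers move at their own pace and stop on an object; "newtons" is the grip in N (left out, the last holds). Time passes only in rows, so rows that repeat a pose let the fingers close. It gives the time, the measured TCP pose, the force, the opening and the grip force at its end, in the units of the state.
- robot.get_obs(): the state, without advancing time (a new reading comes with each control period).
- robot.camera(name): name is "side" or "top" or "wrist"; returns a dict with "img" (480x640x3 uint8, red, green, blue), "mtx" (3x3 intrinsics, pixels), "world_to_cam" (4x4, takes a point from world to camera coordinates). Camera axes: x right, y down, z forward; pixel columns grow to the right and rows downward; lengths in m; the calibration is good to about 2 mm. A picture is of the moment at which its call begins. There is no depth.
- robot.hand_in(): hands the job in; it is judged then, once.
Trained networks look in a picture, given as the dict that the camera call returned (one of the last four; its "shot" number tells which), for a name from the list of things; names that differ only in an ending like _2 or _b are one class to them, and where a whole thing is asked for, a point or a joint stands for the part that bears it (a point fixed in the world has none). Each returns a list of dicts, best first, with "p" (0 to 1); they miss things now and then, are a little off and sometimes report something else, mostly with a low value. They report only what shows in the picture. A call takes as long as a camera call.
- robot.search_frame(picture, thing): "xyz" ([x, y, z] in m, in world coordinates, good to about 4 mm: the middle of the surface that is visible of it).
- robot.tip_of(picture, thing): "xyz" ([x, y, z] in m, in world coordinates, good to about 4 mm: a listed point, or the origin of a listed thing).
The state is a dict: "time": time; "q": joint angles; "joint_velocities": joint speeds; "joint_torque": joint torques, N m; "position": TCP position; "tool_rot": TCP orientation; "ft_force": force on the tool from outside, world axes, zero at the start; "moment": the same for the moment, N m; "grip_width": finger opening in m; "grip_force": force on a finger pad.
Only numpy, scipy, OpenCV 4.12 (cv2) and the standard library are available. Lean on these libraries where they do the work, as an engineer would, in place of code of your own. Each camera call takes 0.05 s, during which the arm holds its last target. There are 200 camera calls.

## Working session

There is one attempt and no reset: what is moved stays moved. The work goes in short steps, Python scripts to look and compute and a tool call to move; the robot and the scene stay as the last step left them, time stands still between calls to the robot, and variables do not carry over. Pictures are saved under pics/ and viewed, at most 10 in all, crops included, and the job is handed in when it is done.

Besides the shell and the picture viewer there is one more tool, called after "Request:" as name(argument=value, ...) on one line, values as JSON. move_arm: Moves the arm, as the interface text tells. Its arguments: {"type":"object","properties":{"series":{"type":"string"},"jaw":{"type":"number"},"newtons":{"type":"number"}},"required":["series"]}

```bash
mkdir -p pics; cat > h.py <<'E'
from rig import robot
import cv2,numpy as np
def shot(n,f=None):
    c=robot.camera(n)
    if f: cv2.imwrite('pics/'+f,c['img'][:,:,::-1])
    return c
def px(c,p):
    p=c['world_to_cam']@np.r_[p,1]; q=c['mtx']@p[:3]; return (q[:2]/q[2]).round(1)
def ray(c,uv,z):
    T=np.linalg.inv(c['world_to_cam']); d=T[:3,:3]@np.linalg.inv(c['mtx'])@np.r_[uv,1]; o=T[:3,3]
    return (o+d*(z-o[2])/d[2]).round(4)
E
python3 - <<'E'
from h import *
c=shot('top','t1.png')
for t in ['bed','blank','die_round','die_square','round_seat','pivot','pad','handle','square_blank','wrench','jar']:
    r=robot.tip_of(c,t)[:2]
    print(t,[(np.round(a['xyz'],4).tolist(),round(a['p'],2),px(c,a['xyz']).tolist()) for a in r])
o=robot.get_obs();print(o['time'],o['position'],o['tool_rot'],o['ft_force'])
E
```

```text
bed [([0.4676, 0.0504, 0.0383], 0.67, [286.3, 251.9]), ([0.586, 0.0083, 0.0005], 0.62, [304.9, 203.7])]
blank [([0.4665, 0.0487, 0.0402], 0.96, [287.0, 252.3])]
die_round [([0.6413, -0.0845, 0.013], 0.88, [344.1, 178.2]), ([0.5298, -0.4267, -0.0003], 0.48, [494.0, 222.4])]
die_square [([0.6068, 0.1154, 0.0157], 0.63, [258.1, 194.5])]
round_seat [([0.6418, -0.0828, 0.0342], 0.71, [343.8, 175.2])]
pivot [([0.71, 0.0283, 0.0443], 0.75, [294.4, 146.6])]
pad [([0.5793, 0.0071, 0.048], 0.73, [304.7, 201.3]), ([0.5858, 0.0092, 0.0009], 0.26, [304.5, 203.7])]
handle [([0.5843, 0.0074, 0.0853], 0.91, [303.8, 194.7])]
square_blank [([0.5178, 0.3991, -0.001], 0.97, [136.7, 237.0])]
wrench [([0.5284, -0.4257, 0.0024], 0.98, [494.1, 222.8])]
jar [([0.3388, 0.3685, -0.0006], 0.85, [146.7, 314.9])]
0.6 [0.24322415 0.57570608 0.24458213] [1.98566796e-01 9.80087357e-01 1.89259575e-05 6.04142037e-06] [-0.12834827 -0.29823225  0.5206805 ]
```

View pics/t1.png

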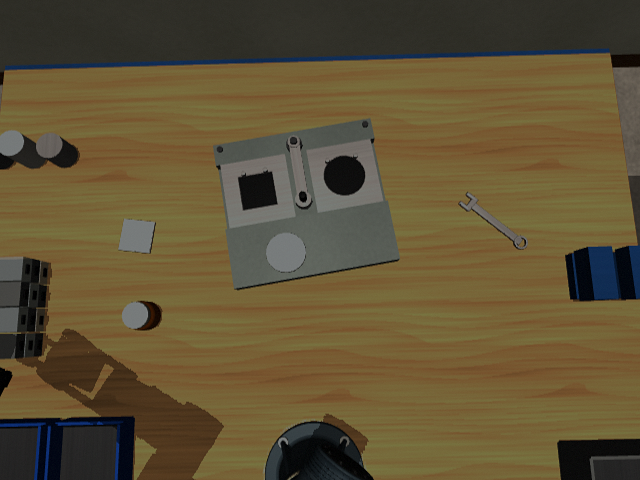

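The top view shows the bed yawed by about 10°. The round cavity is on its right (-y) side at px (344,176), the blank is at (286,252), and the arm is near 0. I plan a two-leg push with the fingers as a cradle: first along -y on the near deck, then along +x.

```bash
cat >> h.py <<'E'
from scipy.spatial.transform import Rotation as R
import json,os
B=dict(c=[0.5846,0.0087],yaw=9.8)
if os.path.exists('bed.json'): B=json.load(open('bed.json'))
def b2w(x,y):
    a=np.radians(B['yaw']); return np.array(B['c'])+R.from_euler('z',a).as_matrix()[:2,:2]@np.array([x,y])/1000
def w2b(p):
    a=np.radians(B['yaw']); return (R.from_euler('z',-a).as_matrix()[:2,:2]@(np.array(p)[:2]-B['c'])*1000).round(1)
def move(x,y,z,head):  # bed mm x,y ; TCP world z mm; heading of tool y in bed frame, deg
    o=robot.get_obs(); r=R.from_quat(o['tool_rot'])
    h=np.radians(head+B['yaw']); ty=np.array([np.cos(h),np.sin(h),0]); tz=np.array([0,0,-1.]); tx=np.cross(ty,tz)
    t=R.from_matrix(np.c_[tx,ty,tz]); d=r.inv().apply(np.r_[b2w(x,y),z/1000]-o['position'])*1000
    print('t',o['time'],'bed',w2b(o['position']),'z',o['position'][2].round(4),'w',o['grip_width'],'f',o['ft_force'].round(1),'| shift',d.round(1),'turn',np.degrees((r.inv()*t).as_rotvec()).round(1))
E
python3 -c "
from h import *
move(-109,130,200,0)"
```

```text
t 0.6 bed [-239.9  616.8] z 0.2446 w 0.08697186747737831 f [-0.1 -0.3  0.5] | shift [-373.2 -338.9   44.6] turn [ 0.  -0.  57.3]
```

Request:
move_arm(series="-373 -339 45 0 0 57.3;-373 -339 45 0 0 57.3;-373 -339 45 0 0 57.3;-373 -339 45 0 0 57.3;-373 -339 45 0 0 57.3;-373 -339 45 0 0 57.3;-373 -339 45 0 0 57.3;-373 -339 45 0 0 57.3", jaw=0.575)

```text
time: 1.27
position: [0.3833, 0.2727, 0.2151]
tool_rot: [0.646, 0.763, 0.0, 0.0]
ft_force: [0.0, 1.0, 0.4]
grip_width: 0.0512
grip_force: 0.0
```

```bash
python3 -c "
from h import *
move(-109,130,200,0)"
```

```text
t 1.2667 bed [-153.5  294.4] z 0.2151 w 0.051150108734462525 f [0.  1.  0.4] | shift [-164.2   45.4   15.1] turn [ 0.1 -0.  -0.3]
```

Request:
move_arm(series="-164 45 15 0 0 0;-164 45 15 0 0 0;-164 45 15 0 0 0;-164 45 15 0 0 0;-164 45 15 0 0 0;-164 45 15 0 0 0")

```text
time: 1.77
position: [0.4565, 0.1182, 0.1999]
tool_rot: [0.646, 0.763, 0.0, 0.0]
ft_force: [-0.8, 0.9, 0.6]
grip_width: 0.0499
grip_force: 0.0
```

```bash
python3 - <<'E'
from h import *
c=shot('wrist','w1.png')
for t in ['blank','die_round','die_square','round_seat','pivot','handle']:
    r=robot.tip_of(c,t)[:1]
    print(t,[(np.round(a['xyz'],4).tolist(),round(a['p'],2),px(c,a['xyz']).tolist(),w2b(a['xyz'])) for a in r])
move(-109,130,65,0)
E
```

```text
blank []
die_round []
die_square [([0.6118, 0.1178, 0.0147], 0.98, [508.2, 256.5], array([ 45.4, 102.9]))]
round_seat []
pivot []
handle []
t 2.1167 bed [-109.3  133.6] z 0.2001 w 0.05003961406914018 f [-0.8  0.7 -0.3] | shift [ -3.6   0.3 135.1] turn [-0.  -0.   0.1]
```

View pics/w1.png

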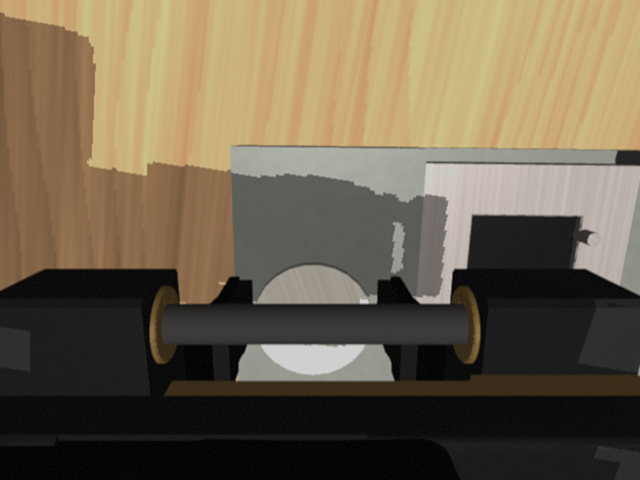

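The wrist view shows the blank between the fingers, centred near px (314,320). The bed's near-left deck corner is at (233,147) and the square cavity's near edge is at column ~471.

```bash
python3 - <<'E'
from h import *
c=shot('wrist'); t=shot('top')
for n,uv,z in [('blank',(314,320),.048),('corner(-170,185)',(233,147),.04),('sq cav corner(1,139)',(471,215),.04)]:
    p=ray(c,uv,z);print(n,p,w2b(p))
for n,uv,z in [('corner -170,185',(236,290),.04),('corner -170,-185',(399,260),.04),('far -185',(372,119),.04),('far 185',(214,143),.04)]:
    p=ray(t,uv,z);print(n,p,w2b(p))
# round cavity: dark blob
g=cv2.cvtColor(t['img'],cv2.COLOR_RGB2GRAY); m=(g<40).astype('uint8'); n,l,s,ce=cv2.connectedComponentsWithStats(m)
for i in range(1,n):
    if 100<s[i,4]<4000 and 200<ce[i,0]<420 and 110<ce[i,1]<300: p=ray(t,ce[i],.036);print(s[i],ce[i],p,w2b(p))
cr=cv2.resize(t['img'][100:300,190:420],None,fx=3,fy=3,interpolation=cv2.INTER_CUBIC);cv2.imwrite('pics/t2.png',cr[:,:,::-1])
E
```

```text
blank [0.4654 0.0578 0.048 ] [-109.1   68.7]
corner(-170,185) [0.3895 0.1702 0.04  ] [-164.8  192.4]
sq cav corner(1,139) [0.5618 0.1527 0.04  ] [  2.  145.8]
corner -170,185 [0.3864 0.1609 0.04  ] [-169.4  183.7]
corner -170,-185 [ 0.443  -0.1971  0.04  ] [-174.6 -178.7]
far -185 [ 0.7737 -0.1525  0.04  ] [ 158.9 -191. ]
far 185 [0.7257 0.2138 0.04  ] [174.  178.1]
[ 324  156   41   39 1245] [343.98795181 174.96385542] [ 0.6418 -0.0832  0.036 ] [  40.7 -100.3]
```

View pics/t2.png

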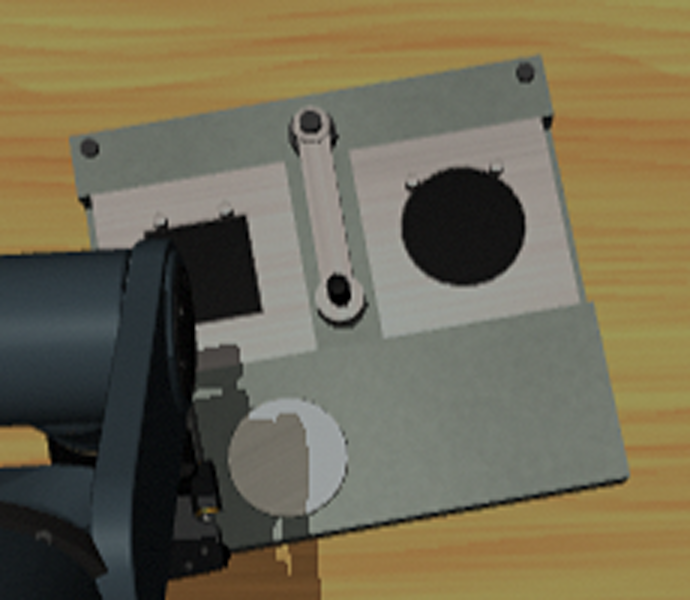

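```bash
python3 - <<'E'
from h import *
t=shot('top')
uv=[(236,289.5),(399,260),(370.3,119),(214,145.7)]
b=np.array([(-170,185),(-170,-185),(170,-185),(170,185)])/1000.
w=np.array([ray(t,u,.04)[:2] for u in uv])
bc,wc=b-b.mean(0),w-w.mean(0)
yaw=np.degrees(np.arctan2((bc[:,0]*wc[:,1]-bc[:,1]*wc[:,0]).sum(),(bc*wc).sum()))
print(yaw,w.mean(0))
B['yaw']=8.9; B['c']=[0,0]; B['c']=(np.array([.6418,-.0832])-b2w(40,-100)).tolist()
json.dump(B,open('bed.json','w')); print(B)
print('blank',w2b(ray(t,(286,252.3),.048)),'pivot',w2b(ray(t,(293.3,140.5),.066)),'handle',w2b(ray(t,(302.7,196),.102)))
for (u,k) in zip(w,b): print(k,w2b(u))
move(-108,125,100,0)
E
```

```text
8.700340702495906 [0.580875 0.007225]
{'c': [0.5868105667392777, 0.009407571124960198], 'yaw': 8.9}
blank [-113.7   59.2] pivot [130.8  -0.3] handle [-9.7  1.3]
[-0.17   0.185] [-173.5  180.5]
[-0.17  -0.185] [-174.  -181.8]
[ 0.17  -0.185] [ 160.4 -185. ]
[0.17  0.185] [162.3 181.4]
t 2.2667 bed [-113.3  131. ] z 0.2 w 0.05000234087827495 f [-0.   1.1 -0.1] | shift [ -6.1   5.2 100. ] turn [0. 0. 1.]
```

Request:
move_arm(series="-6 2 40 0 0 1;-6 2 80 0 0 1;-6 2 115 0 0 1;-6 2 130 0 0 1;-6 2 135 0 0 1;-6 2 135 0 0 1")

```text
time: 2.77
position: [0.4568, 0.1151, 0.0639]
tool_rot: [0.651, 0.759, -0.001, -0.001]
ft_force: [0.3, 0.0, -0.0]
grip_width: 0.0498
grip_force: 0.0
```

```bash
python3 - <<'E'
from h import *
move(-112,-54,65,0)
E
```

```text
t 2.7667 bed [-112.1  124.5] z 0.0639 w 0.0497571130185671 f [ 0.3  0.  -0. ] | shift [-178.5    0.3   -1.1] turn [-0.2 -0.  -0.1]
```

Request:
move_arm(series="-8 0 -1 0 0 0;-12 0 -1 0 0 0;-15 0 -1 0 0 0;-18 0 -1 0 0 0;-21 0 -1 0 0 0;-25 0 -1 0 0 0;-30 0 -1 0 0 0;-36 0 -1 0 0 0")

```text
time: 3.43
position: [0.4635, 0.079, 0.0661]
tool_rot: [0.651, 0.759, 0.0, 0.0]
ft_force: [0.8, 0.9, 2.0]
grip_width: 0.0498
grip_force: 0.6
```

Request:
move_arm(series="-6 0 0 0 0 0;-12 0 0 0 0 0;-18 0 0 0 0 0;-24 0 0 0 0 0;-30 0 0 0 0 0;-36 0 0 0 0 0;-42 0 0 0 0 0;-48 0 0 0 0 0")

```text
time: 4.1
position: [0.4708, 0.0312, 0.0659]
tool_rot: [0.651, 0.759, -0.0, -0.0]
ft_force: [0.3, 1.6, 0.3]
grip_width: 0.05
grip_force: 0.7
```

```bash
python3 - <<'E'
from h import *
t=shot('top','t3.png')
for a in robot.tip_of(t,'blank')[:2]: print(a['p'],a['xyz'],w2b(a['xyz']))
move(-112,-54,65,0)
E
```

```text
0.64 [0.476, -0.0159, 0.0394] [-113.4   -7.9]
t 4.2 bed [-110.9   39. ] z 0.0659 w 0.05020659123907723 f [ 0.5 -0.8  0.7] | shift [-93.   -0.8   0.9] turn [ 0.   0.  -0.2]
```

View pics/t3.png

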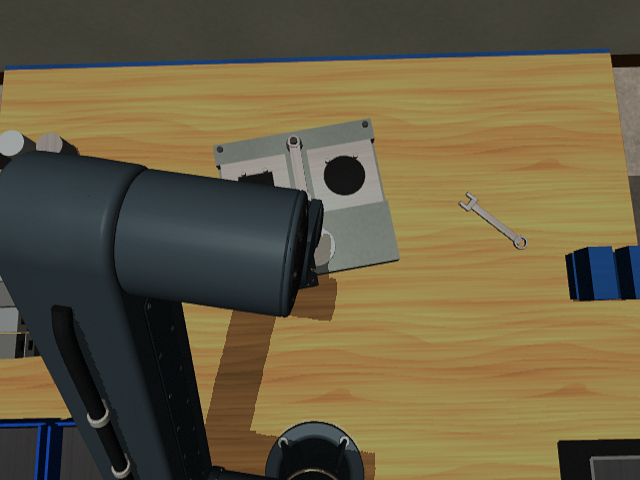

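The blank is riding in the finger cradle with its right edge at px (335,245), about 47 mm ahead of the TCP as predicted. I'll continue.

Request:
move_arm(series="-6 0 0 0 0 0;-12 0 0 0 0 0;-18 0 0 0 0 0;-24 0 0 0 0 0;-30 0 0 0 0 0;-36 0 0 0 0 0;-42 0 0 0 0 0;-48 0 0 0 0 0")

```text
time: 4.87
position: [0.4781, -0.0162, 0.0659]
tool_rot: [0.651, 0.759, -0.0, -0.0]
ft_force: [-1.3, 0.8, 0.3]
grip_width: 0.0498
grip_force: 0.3
```

Request:
move_arm(series="-6 0 0 0 0 0;-12 0 0 0 0 0;-18 0 0 0 0 0;-24 0 0 0 0 0;-30 0 0 0 0 0;-36 0 0 0 0 0;-41 0 0 0 0 0;-44 0 0 0 0 0")

```text
time: 5.53
position: [0.485, -0.0599, 0.0659]
tool_rot: [0.651, 0.759, 0.0, 0.0]
ft_force: [0.0, -0.1, 0.3]
grip_width: 0.05
grip_force: 0.3
```

Request:
move_arm(series="0 0 0 0 0 0;12 0 0 0 0 0;40 0 0 0 0 0;40 0 -25 0 0 0;40 0 -60 0 0 0;40 0 -80 0 0 0;40 0 -80 0 0 0")

```text
time: 6.12
position: [0.4807, -0.0187, 0.1495]
tool_rot: [0.65, 0.76, 0.002, 0.003]
ft_force: [0.8, 0.1, 0.8]
grip_width: 0.0502
grip_force: 0.0
```

```bash
python3 - <<'E'
from h import *
t=shot('top','t4.png')
for a in robot.tip_of(t,'blank')[:2]: print(a['p'],a['xyz'],w2b(a['xyz']))
move(-165,-100,150,-90)
E
```

```text
0.97 [0.4919, -0.1071, 0.0382] [-111.8 -100.4]
t 6.2167 bed [-111.2  -11. ] z 0.1466 w 0.05018035772093279 f [ 0.8  1.1 -0.9] | shift [-89.1 -53.7  -3.5] turn [ 0.1 -0.  90. ]
```

View pics/t4.png

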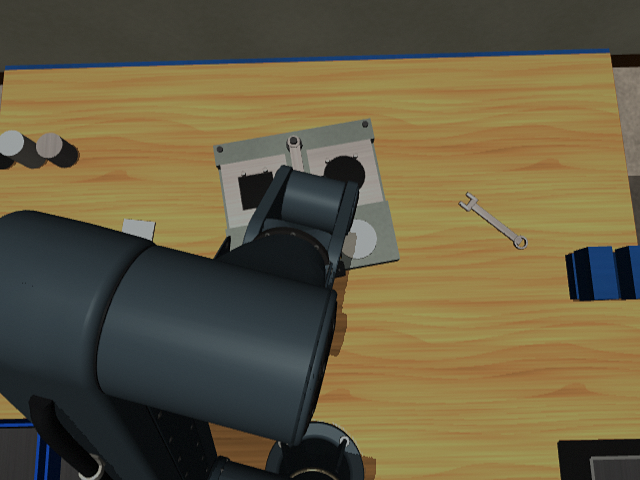

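The blank is at bed (-112,-100), visible at px (360,238), directly in line with the cavity. Next I turn the tool and go behind it.

Request:
move_arm(series="-89 -64 -4 0 0 90;-89 -64 -4 0 0 90;-89 -64 -4 0 0 90;-89 -64 -4 0 0 90;-89 -64 -4 0 0 90;-89 -64 -4 0 0 90;-89 -64 -4 0 0 90;-89 -64 -4 0 0 90")

```text
time: 6.88
position: [0.4278, -0.1165, 0.1485]
tool_rot: [0.936, 0.351, -0.001, -0.001]
ft_force: [-0.7, -1.2, 0.5]
grip_width: 0.0501
grip_force: 0.0
```

```bash
python3 - <<'E'
from h import *
move(-175,-100,67,-90)
E
```

```text
t 6.8833 bed [-176.5  -99.8] z 0.1485 w 0.05006905222142798 f [-0.7 -1.2  0.5] | shift [ 1.3  1.3 81.5] turn [-0.2  0.1 32.2]
```

Request:
move_arm(series="1 1 0 0 0 32.2;1 1 0 0 0 32.2;1 1 10 0 0 32.2;1 1 30 0 0 32.2;1 1 55 0 0 32.2;1 1 75 0 0 32.2;1 1 82 0 0 32.2;1 1 82 0 0 32.2")

```text
time: 7.55
position: [0.4285, -0.1161, 0.0656]
tool_rot: [0.997, 0.081, -0.003, -0.002]
ft_force: [0.3, -0.4, -0.5]
grip_width: 0.0502
grip_force: 0.0
```

```bash
python3 - <<'E'
from h import *
c=shot('wrist','w2.png')
move(-7,-100,66,-90)
E
```

```text
t 7.6 bed [-175.  -100.1] z 0.0667 w 0.04999995066901446 f [-0.3  0.1  0.3] | shift [168.    1.1   0.2] turn [-0.1  0.2  0.4]
```

View pics/w2.png

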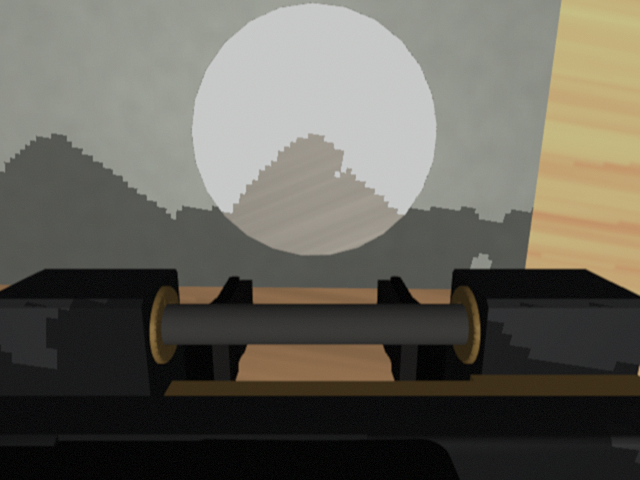

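The blank is centred in front of the cradle: its centre is at px (314,130) and the finger midline is at column ~315. I'll push it along bed +x.

Request:
move_arm(series="5 0 0 0 0 0.4;9 0 0 0 0 0.4;12 0 0 0 0 0.4;15 0 0 0 0 0.4;18 0 0 0 0 0.4;22 0 0 0 0 0.4;27 0 0 0 0 0.4;33 1 0 0 0 0.4")

```text
time: 8.27
position: [0.4631, -0.1127, 0.068]
tool_rot: [0.997, 0.078, -0.0, -0.0]
ft_force: [-0.7, -1.0, 0.4]
grip_width: 0.0499
grip_force: 0.5
```

Request:
move_arm(series="6 0 0 0 0 0;12 0 0 0 0 0;18 0 0 0 0 0;24 0 0 0 0 0;30 0 0 0 0 0;36 0 0 0 0 0;41 0 0 0 0 0;44 0 0 0 0 0")

```text
time: 8.93
position: [0.5076, -0.1062, 0.0679]
tool_rot: [0.997, 0.078, 0.0, 0.0]
ft_force: [-2.0, 0.6, 0.7]
grip_width: 0.0499
grip_force: 0.5
```

```bash
python3 - <<'E'
from h import *
c=shot('wrist','w3.png')
move(-7,-100,66,-90)
for a in robot.tip_of(c,'round_seat')[:1]+robot.tip_of(c,'blank')[:1]: print(a['p'],w2b(a['xyz']),px(c,a['xyz']))
E
```

```text
t 8.9833 bed [ -95.7 -102.1] z 0.068 w 0.0498129990389203 f [ 0.9 -0.5 -0. ] | shift [88.7 -2.1  2.1] turn [ 0.  -0.1  0. ]
0.83 [ -49.1 -100.7] [313.8 184.1]
```

View pics/w3.png

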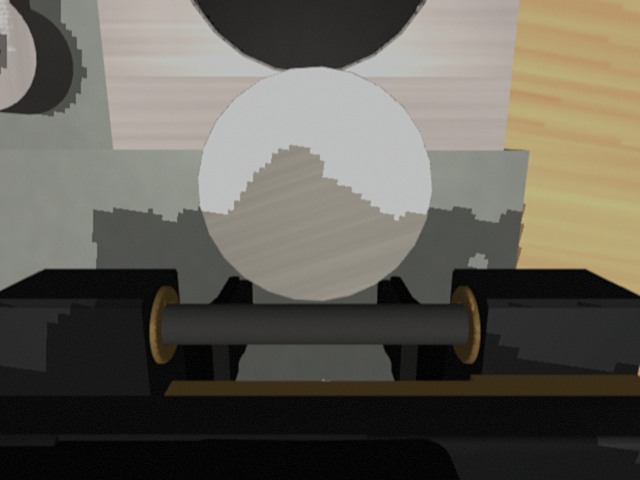

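The blank at px (315,184) is touching the near edge of the cavity, whose visible arc is centred at about column 309. That puts it about 2 mm to the left, which agrees with the bed-frame number. I'll measure it exactly with a circle fit.

```bash
python3 - <<'E'
from h import *
from scipy.optimize import least_squares
c=shot('wrist'); g=cv2.cvtColor(c['img'],cv2.COLOR_RGB2GRAY)
P=[]
for r in range(2,62,3):
    k=np.where(g[r,150:470]<75)[0]+150
    P+= [ray(c,(k[0],r),.04)[:2],ray(c,(k[-1],r),.04)[:2]]
P=np.array([w2b(p) for p in P])
f=least_squares(lambda s:np.hypot(P[:,0]-s[0],P[:,1]-s[1])-47,[40,-100],loss='soft_l1');print('cav',f.x,np.abs(f.fun).max())
g2=(g>0);Q=np.array([w2b(ray(c,uv,.048)) for uv in [(198,184),(432,184),(315,67)]]);print('blank L,R,far',Q)
E
```

```text
cav [ 39.96847868 -98.6238806 ] 0.7725009021885327
blank L,R,far [[ -48.4  -57.8]
 [ -48.4 -144.5]
 [  -7.8 -101.1]]
```

Request:
move_arm(series="5 -0.3 1 0 0 0;11 -0.6 2 0 0 0;17 -1 2.5 0 0 0;23 -1.4 2.5 0 0 0;29 -1.8 2.5 0 0 0;35 -2.2 2.5 0 0 0;41 -2.5 2.5 0 0 0;46 -2.5 2.5 0 0 0")

```text
time: 9.8
position: [0.5526, -0.0964, 0.0654]
tool_rot: [0.997, 0.078, 0.0, 0.0]
ft_force: [-0.2, -0.1, 0.7]
grip_width: 0.0499
grip_force: 0.5
```

Request:
move_arm(series="4 0 0 0 0 0;8 0 0 0 0 0;12 0 0 0 0 0;16 0 0 0 0 0;19 0 0 0 0 0;22 0 0 0 0 0;25 0 0 0 0 0;27 0 0 0 0 0")

```text
time: 10.47
position: [0.5787, -0.0925, 0.0655]
tool_rot: [0.997, 0.078, 0.0, 0.0]
ft_force: [-0.8, -0.0, -0.8]
grip_width: 0.0502
grip_force: 0.6
```

```bash
python3 - <<'E'
from h import *
c=shot('wrist','w4.png')
move(-7,-98.6,65.5,-90)
E
```

```text
t 10.5167 bed [-23.4 -99.5] z 0.0655 w 0.04988171064324696 f [0.8 1.  0.5] | shift [16.4 -0.9 -0. ] turn [ 0. -0.  0.]
```

View pics/w4.png

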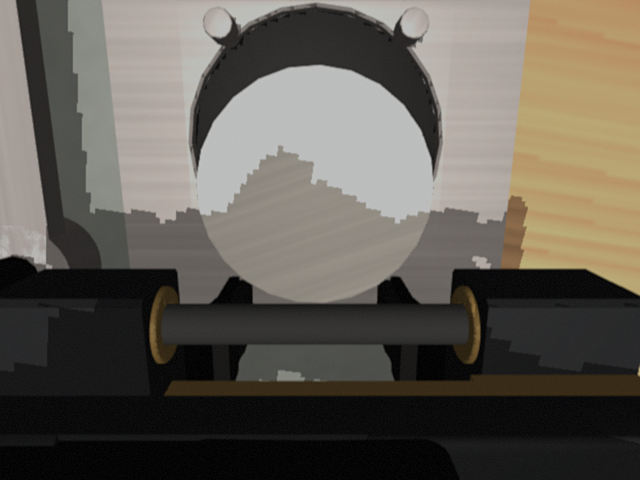

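The blank is centred at column ~315 and the cavity at ~316, so they are aligned with about 17 mm to go. I'll do the rest slowly, watching the force.

Request:
move_arm(series="2 0 0 0 0 0;4 0 0 0 0 0;6 0 0 0 0 0;8 0 0 0 0 0;10 0 0 0 0 0;11 0 0 0 0 0;12 0 0 0 0 0;13 0 0 0 0 0")

```text
time: 11.18
position: [0.5914, -0.0904, 0.0653]
tool_rot: [0.997, 0.078, 0.0, 0.0]
ft_force: [-0.2, 0.2, 0.2]
grip_width: 0.0499
grip_force: 0.2
```

Request:
move_arm(series="0.5 0 0 0 0 0;1 0 0 0 0 0;1.5 0 0 0 0 0;2 0 0 0 0 0;2 0 0 0 0 0")

```text
time: 11.6
position: [0.5935, -0.0902, 0.0655]
tool_rot: [0.997, 0.078, 0.0, 0.0]
ft_force: [0.3, -0.5, -0.5]
grip_width: 0.0499
grip_force: 0.0
```

```bash
python3 - <<'E'
from h import *
c=shot('wrist','w5.png')
move(-7,-98.6,65.5,-90)
for t in ['blank','round_seat']:
  for a in robot.tip_of(c,t)[:1]: print(t,a['p'],w2b(a['xyz']),a['xyz'])
E
```

```text
t 11.65 bed [ -8.8 -99.4] z 0.0655 w 0.049877375106216225 f [ 0.2  0.5 -0.2] | shift [ 1.8 -0.8 -0. ] turn [ 0. -0. -0.]
blank 0.68 [  37.5 -100.7] [0.6394, -0.0843, 0.0343]
```

View pics/w5.png

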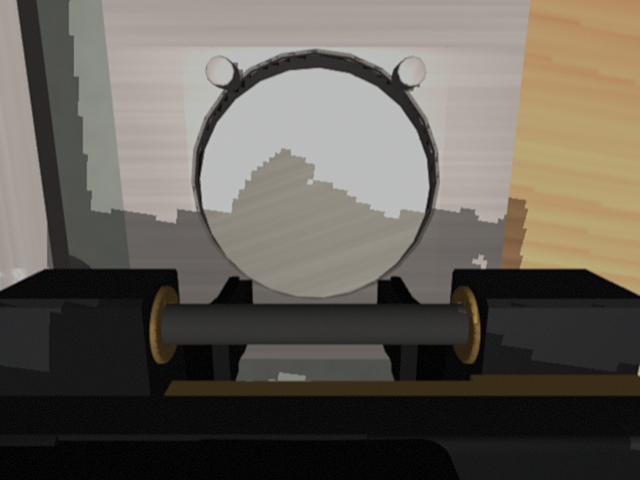

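The blank has dropped. There is a dark gap ring all round it, its apparent size shrank from 237 to 230 px, and the finger force fell to 0. I'll lift off and measure the handle.

Request:
move_arm(series="-4 0 -2 0 0 0;-10 0 -30 0 0 0;-25 0 -65 0 0 0;-45 0 -95 0 0 0;-70 0 -100 0 0 0;-95 0 -100 0 0 0;-95 0 -100 0 0 0")

```text
time: 12.33
position: [0.4939, -0.1039, 0.166]
tool_rot: [0.997, 0.077, -0.003, -0.001]
ft_force: [-0.9, 0.2, -0.6]
grip_width: 0.0501
grip_force: 0.0
```

```bash
python3 - <<'E'
from h import *
for n in ['wrist','side','top']:
  c=shot(n,'z_%s.png'%n)
  for t in ['handle','pad','blank']:
    for a in robot.tip_of(c,t)[:1]: print(n,t,round(a['p'],2),w2b(a['xyz']),np.round(a['xyz'],4),px(c,a['xyz']))
move(-4,0,165,-90)
E
```

```text
wrist handle 0.79 [-6.   4.4] [0.5802 0.0128 0.0874] [100.7  52.6]
wrist pad 0.81 [-5.5 -2.7] [0.5818 0.0059 0.0444] [149.8  65.6]
side handle 0.89 [-6.3  5.1] [0.5798 0.0135 0.085 ] [350.9 202.8]
side pad 0.86 [-0.9  4.8] [0.5852 0.014  0.0445] [352.1 213.4]
side blank 0.94 [ 38.2 -98.9] [ 0.6399 -0.0824  0.036 ] [392.4 237.2]
top handle 0.72 [-5.9 -0.6] [0.5811 0.0079 0.0864] [303.6 196. ]
top pad 0.74 [-8.   0.1] [0.5789 0.0083 0.0468] [304.2 201.6]
t 12.9333 bed [-103.9  -99.3] z 0.1652 w 0.05013329066766314 f [ 0.5 -0.1  0.3] | shift [ 99.9 -99.2   0.2] turn [-0.  0.  0.]
```

Request:
move_arm(series="99 -101 0 0 0 0;99 -101 0 0 0 0;99 -101 0 0 0 0;99 -101 0 0 0 0;99 -101 0 0 0 0;99 -101 30 0 0 0;99 -101 60 0 0 0;99 -101 74 0 0 0", jaw=0.8)

```text
time: 13.6
position: [0.5791, 0.0101, 0.0886]
tool_rot: [0.997, 0.078, -0.003, -0.0]
ft_force: [-0.5, 0.5, -0.2]
grip_width: 0.0693
grip_force: 0.0
```

```bash
python3 - <<'E'
from h import *
move(-5,2,91.5,-90)
E
```

```text
t 13.6 bed [-7.5  1.9] z 0.0886 w 0.06934439884332091 f [-0.5  0.5 -0.2] | shift [ 2.5 -0.1 -2.9] turn [-0.1  0.3  0. ]
```

Request:
move_arm(series="2 0 -3 0 0 0;2 0 -3 0 0 0;2 0 -3 0 0 0;2 0 -3 0 0 0;2 0 -3 0 0 0;2 0 -3 0 0 0;2 0 -3 0 0 0;2 0 -3 0 0 0", jaw=0, newtons=8)

```text
time: 14.27
position: [0.5836, 0.0105, 0.0949]
tool_rot: [0.997, 0.078, 0.0, 0.0]
ft_force: [0.6, -0.6, 0.5]
grip_width: 0.0242
grip_force: 0.0
```

```bash
python3 - <<'E'
from h import *
move(-5,2,92.5,-90)
o=robot.get_obs();print(o['grip_force'])
r=R.from_quat(o['tool_rot']); p=w2b(o['position']); th0=np.arcsin(-p[1]/134.5)
for th in np.linspace(th0,.84,17)[1:]:
    q=b2w(130-134.5*np.cos(th),-134.5*np.sin(th)); q0=b2w(130-134.5*np.cos(th0),-134.5*np.sin(th0))
    print(r.inv().apply(np.r_[q-q0,0]*1000).round(1),round(-np.degrees(th-th0),1))
E
```

```text
t 14.2667 bed [-3.   1.6] z 0.0949 w 0.024157587841301092 f [ 0.6 -0.6  0.5] | shift [-2.  -0.4  2.4] turn [ 0. -0.  0.]
0.0
[0.1 7.2 0. ] -3.1
[ 0.6 14.3  0. ] -6.1
[ 1.5 21.4  0. ] -9.2
[ 2.7 28.5  0. ] -12.2
[ 4.3 35.4  0. ] -15.3
[ 6.3 42.3  0. ] -18.3
[ 8.6 49.1  0. ] -21.4
[11.4 55.7  0. ] -24.4
[14.4 62.2  0. ] -27.5
[17.8 68.5  0. ] -30.5
[21.5 74.6  0. ] -33.6
[25.6 80.5  0. ] -36.6
[29.9 86.2  0. ] -39.7
[34.6 91.6  0. ] -42.7
[39.5 96.8  0.1] -45.8
[4.470e+01 1.018e+02 1.000e-01] -48.8
```

Width is 24 mm and still closing. I'll let it finish.

Request:
move_arm(series="-1 0 2 0 0 0;-1 0 2 0 0 0;-1 0 2 0 0 0;-1 0 2 0 0 0")

```text
time: 14.6
position: [0.5826, 0.0105, 0.0924]
tool_rot: [0.997, 0.078, 0.0, 0.0]
ft_force: [-0.2, 0.5, 0.0]
grip_width: 0.0154
grip_force: 8.0
```

Request:
move_arm(series="0 7.2 0 0 0 -3.1;0.6 14.3 0 0 0 -6.1;1.5 21.4 0 0 0 -9.2;2.7 28.5 0 0 0 -12.2;4.3 35.4 0 0 0 -15.3;6.3 42.3 0 0 0 -18.3;8.6 49.1 0 0 0 -21.4;11.4 55.7 0 0 0 -24.4")

```text
time: 15.27
position: [0.6025, -0.0427, 0.0924]
tool_rot: [0.958, 0.288, 0.0, -0.0]
ft_force: [0.6, 1.9, 1.3]
grip_width: 0.0154
grip_force: 8.0
```

```bash
python3 - <<'E'
from h import *
o=robot.get_obs();print(o['grip_force'],o['grip_width'])
r=R.from_quat(o['tool_rot']); move(40.2,-99.5,92.5,-90+48)
p=w2b(o['position']); th0=np.arcsin(-p[1]/134.5); print(p-[130-134.5*np.cos(th0),0])
for th in np.linspace(th0,.835,9)[1:]:
    q=b2w(130-134.5*np.cos(th),-134.5*np.sin(th)); 
    print(r.inv().apply(np.r_[q-o['position'][:2],0]*1000).round(1),round(-np.degrees(th-th0),1))
E
```

```text
8.001404916867614 0.015382260036936119
t 15.2667 bed [  7.5 -53.9] z 0.0924 w 0.015382260036936119 f [0.6 1.9 1.3] | shift [10.8 55.  -0.1] turn [ -0.   -0.  -23.5]
[  0.72759431 -53.9       ]
[-0.6  6.8 -0. ] -3.0
[-0.1 13.9 -0. ] -6.1
[ 0.7 20.9 -0. ] -9.1
[ 1.9 27.9 -0. ] -12.1
[ 3.5 34.9 -0. ] -15.1
[ 5.4 41.7 -0. ] -18.2
[ 7.7 48.4 -0. ] -21.2
[10.3 55.  -0. ] -24.2
```

Request:
move_arm(series="0 6.8 0 0 0 -3;0.5 13.9 0 0 0 -6;1.3 20.9 0 0 0 -9;2.5 27.9 0 0 0 -12;4 34.9 0 0 0 -15;6 41.7 0 0 0 -18;8 48 0 0 0 -21;10.5 52.5 0 0 0 -23")

```text
time: 15.93
position: [0.6401, -0.0809, 0.0924]
tool_rot: [0.881, 0.473, -0.0, -0.0]
ft_force: [-2.2, 0.7, 3.9]
grip_width: 0.0153
grip_force: 8.0
```

```bash
python3 - <<'E'
from h import *
c=shot('side'); 
for t in ['handle','pad']:
    for a in robot.tip_of(c,t)[:1]: print(t,round(a['p'],2),w2b(a['xyz']))
move(40.2,-99.5,92.5,-90+48)
E
```

```text
handle 0.57 [ 37.3 -95.8]
pad 0.6 [ 39.3 -95. ]
t 16.0833 bed [ 38.9 -97.7] z 0.0924 w 0.015569396333312177 f [0.2 0.3 1.2] | shift [-0.4  2.1 -0.1] turn [ 0.  -0.  -0.6]
```

Request:
move_arm(series="0 1.5 0 0 0 0;0 1.5 0 0 0 0;0 1.5 0 0 0 0")

```text
time: 16.33
position: [0.6408, -0.0814, 0.0924]
tool_rot: [0.882, 0.472, -0.0, -0.0]
ft_force: [-0.9, 1.2, 2.7]
grip_width: 0.0153
grip_force: 8.0
```

Request:
move_arm(series="0 0 0 0 0 0;0 0 0 0 0 0;0 0 0 0 0 0;0 0 0 0 0 0;0 0 -25 0 0 0;0 0 -60 0 0 0;0 0 -100 0 0 0;0 0 -130 0 0 0", jaw=0.8)

```text
time: 17.0
position: [0.6418, -0.082, 0.2249]
tool_rot: [0.882, 0.472, 0.001, 0.001]
ft_force: [1.1, 0.1, 0.1]
grip_width: 0.0612
grip_force: 0.0
```

Request:
move_arm(series="-40 0 0 0 0 0;-80 0 0 0 0 0;-120 0 0 0 0 0;-150 0 0 0 0 0;-150 0 0 0 0 0;-150 0 0 0 0 0;-150 0 0 0 0 0;-150 0 0 0 0 0")

```text
time: 17.67
position: [0.5586, -0.2057, 0.2223]
tool_rot: [0.881, 0.472, 0.0, -0.0]
ft_force: [0.0, 0.6, 0.8]
grip_width: 0.0695
grip_force: 0.0
```

```bash
python3 - <<'E'
from h import *
s=shot('side'); t=shot('top')
for c in (s,t):
  for n in ['handle','pad','blank']:
    for a in robot.tip_of(c,n)[:1]: print(n,round(a['p'],2),w2b(a['xyz']),np.round(a['xyz'],4))
u,v=px(s,np.r_[b2w(40,-100),.05]).astype(int)
a=cv2.resize(s['img'][max(v-100,0):v+100,max(u-130,0):u+130],(390,300)); b=cv2.resize(t['img'][100:300,190:450],(390,300))
cv2.imwrite('pics/fin.png',np.hstack([a,b])[:,:,::-1])
E
```

```text
handle 0.77 [ 37.7 -97.8] [ 0.6392 -0.0814  0.0814]
pad 0.54 [ 39.3 -96.5] [ 0.6406 -0.0798  0.0463]
blank 0.96 [ 37.6 -95.6] [ 0.6387 -0.0792  0.034 ]
handle 0.7 [  38.9 -103.5] [ 0.6412 -0.0868  0.0854]
pad 0.69 [  38.  -103.3] [ 0.6403 -0.0868  0.0476]
blank 0.62 [ 35.2 -97.8] [ 0.6367 -0.0818  0.0333]
```

View pics/fin.png

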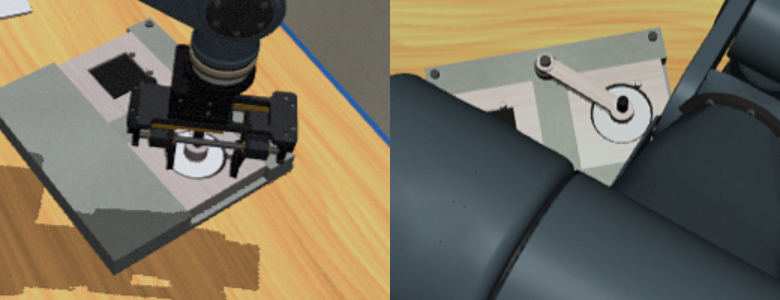

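The final picture shows the pad and handle over the middle of the blank, which is seated in the round cavity. The gripper is clear.

```bash
python3 -c "
from rig import robot
print(robot.hand_in())"
```

```text
the job is handed in; nothing more can be done
None
```

I slid the round blank into the round die cavity without lifting it, swung the hold-down pad over it and handed the job in at about 18 s; my last measurements showed both in place, but the hand-in returned no verdict.

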